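Shut the rice cooker and take off its twist-lock steam cap

ROBOT

A 6-joint arm with a two-finger parallel gripper is mounted at the origin on a cart in front of the work surface, level with it; the furniture and walls round the work are solid. World frame = base frame: x ahead of the robot, y to its left, z up, the work surface at z = 0. Lengths are in m, angles in rad, forces in N, time in s.
With the tool pointing down it reaches from about 0.225 to 0.725 m from the base axis. Payload 3.1 kg.
Tool frame: the origin (TCP) lies midway between the tips of the shut fingers; the grasp point (between the pads) lies 19 mm behind it; z points along the fingers, y is the line along which they close (so a half turn about z gives the same grasp; the last joint's range is limited). The gripper opens to 85 mm and grips with 20 to 120 N. Pads are 22 mm wide; open, the fingers measure 114 mm over their backs; the gripper's body (76 mm by 85 mm) begins 54 mm behind the grasp point. The pads swing forward as they close: fully open they stand 13 mm farther back than shut.
Start: joints at [-1.459, 0.048, 0.099, 1.622, 0, 1.443], TCP at [0.125, -0.51, 0.202] pointing down, gripper open.
Joint ranges: [-2.91, 2.91], [-0.99, 1.94], [-1.21, 1.42], [-2.12, 2.29], [-1.49, 1.47], [-3.14, 3.14]. Speed limits (rad/s): [2.79, 2.79, 3.14, 3.14, 3.14, 3.14].

INTERFACE

Orientations are given as a 3x3 rotation matrix whose columns are the frame's x, y, z axes.
In Python, from rig import * gives the robot as it stands.
- The arm moves only by the tool jog_arm, never from a script. Its argument "deltas" is a list of rows, each an object with "linear": the shift along the world's x, y, z in mm, a list of three; "turn": the turn, a rotation vector about the world's x, y, z in rad, a list of three; "hand": the opening, from -1 (shut) to 1 (fully open). A call has 1 to 8 rows; each row is the pose to reach, as a shift and turn from the pose commanded when the call began; what a row does not reach only later rows make up. A row lasts 1/10 s, in which the tool goes at most 50 mm and 8.59 degrees, less where a joint would pass 70% of its speed; a pose out of reach is approached as far as the arm can. A call with a gripper value outside its range is refused whole. The fingers move at their own pace and stop on an object; "squeeze" is the grip in N (left out, the last holds). Time passes only in rows, so rows that repeat a pose let the fingers close. It gives the time, the measured TCP pose, the force, the opening and the grip force at its end, in the units of the state.
- state(): the state, without advancing time (a new reading comes with each control period).
- grab_frame(name): name is "side" or "top" or "wrist"; returns a dict with "pixels" (400x640x3 uint8, blue, green, red), "range_z" (400x640 float32, m along the optical axis (not along the pixel's ray), 0 where there is no reading), "vertical_fov" (degrees; the focal length in pixels is half the picture's height over the tangent of half this angle, whatever the lens; pixels are square), "cx", "cy" (the principal point, pixels), "cam_to_world" (4x4, takes a point from camera to world coordinates); the wrist camera has in their place "hand_eye" (4x4, takes a point from camera to tool coordinates, whose origin is the TCP and whose axes are the flange's). Camera axes: x right, y down, z forward; pixel columns grow to the right and rows downward; lengths in m; the calibration is good to about 2 mm. The wrist camera is an equidistant fisheye: a pixel r from the principal point sees the ray r / f radians off the axis. A picture is of the moment at which its call begins: read the wrist's pose just before it.
- sign_off(): hands the job in; it is judged then, once.
The state is a dict: "time": time; "q": joint angles; "joint_velocities": joint speeds; "joint_efforts": joint torques, N m; "position": TCP position; "tool_rot": TCP orientation; "wrist_force": force on the tool from outside, world axes, zero at the start; "moment": the same for the moment, N m; "grip_width": finger opening in m; "gripper_force": force on a finger pad.
Only numpy, scipy, OpenCV 4.12 (cv2) and the standard library are available. Lean on these libraries where they do the work, as an engineer would, in place of code of your own. Each camera call takes 0.05 s, during which the arm holds its last target. There are 200 camera calls.

TASK

Press the rice cooker's open lid down until it snaps past its catch and is fully shut, then take the black steam cap on top of the lid off for rinsing: it is a twist-lock cap that unlocks in one direction only and nothing shows which, so try it both ways, turn it the way that gives until it stops, and lift it off. Finish while still holding the cap in the air in the gripper, well clear above the lid (more than 5 cm), with the lid left shut; leave the other things on the worktop where they are.

Things in the scene. Friction and masses are not known exactly. Their poses are not given: they have to be found in the camera images.
- cooker: Small round white rice cooker, fixed: body 200 mm across, 119 mm high to its rim; side handles reach 118 mm from its axis at 94 mm height, console and catch button on the front. Origin: centre of its underside, on the worktop. Own -x points to its front (roughly towards the robot), z up; the lid's hinge is at its back.
- lid_hinge (a point): Middle of the lid's hinge line: 108 mm behind the cooker's axis (cooker frame +x) and 122 mm above the worktop. The hinge line runs along the cooker's y axis.
- lid (a joint): Opening angle of the lid in rad: 0 fully shut (lid level), starts at 0.75. A stiff hinge holds it at any angle and little force moves it. Resting on its catch, not pressed home, it reads about 0.06; 10 to 15 N down on the front edge snaps it past the catch (by 0.03), and it stays shut.
- lid_front (a point): Point on the lid's top face near its front edge, a good place to press: in the lid's frame 168 mm forward of the hinge line (-x) and 30 mm above it; moves with the lid. The lid is a disc 199 mm across and 30 mm thick, centred 108 mm forward of the hinge line.
- lid_seat (a point): Centre of the cap's seat in the plane of the lid's top face (30 mm above the hinge line, 108 mm forward of it), moving with the lid; with the lid shut it is on the cooker's axis, 152 mm above the worktop. Own z: the cap's turning axis, up out of the lid; own -x: to the lid's front. Under the cap the seat is a well 43 mm across, 11.5 mm deep.
- cap: Black round ribbed steam cap, 47 mm across, 28 mm high, about 45 g. Origin: on its axis (own z) in its foot plane, which rests on the lid; a stem with two lugs reaches 10 mm down. White mark (own -x) faces the lid's front when locked. One way it stops hard within 0.12 rad; the other way (differs, unseen) it turns freely, is loose from 0.88 rad, stops at 1.2 rad, then lifts straight off.
- mug: Bystander: white mug with blue flowers, 85 x 115 x 88 mm, on the right of the cooker. Origin: centre of its underside.
- bowl: Bystander: white bowl 150 mm across, 67 mm high, on the right of the cooker. Origin: centre of its underside.
- lemon: Bystander: yellow lemon 83 x 58 x 58 mm, right of the cooker towards the back. Origin: its underside.
- spoon: Bystander: wooden spoon 295 x 46 x 14 mm, lying along the front edge of the worktop. Origin: centre of its underside.
- honey: Bystander: honey jar with a yellow lid, 63 mm across, 94 mm high, behind the chopping board. Origin: centre of its underside.
- spice_red: Bystander: spice jar with a red lid, 45 mm across, 106 mm high, behind the cooker. Origin: centre of its underside.
- spice_white: Bystander: spice jar with a white lid, 47 mm across, 98 mm high, behind the cooker. Origin: centre of its underside.
- tomato: Bystander: tomato 65 mm across, on the chopping board left of the cooker. Origin: its underside.

How it is judged:
By the outcome, as a careful person would: the job done as asked, in the order asked, and still so for the second after the job is handed in, while the arm keeps its last pose, push and grip.
It also fails if it takes over 59 s, if anything falls off the work surface, if the arm or the gripper's body presses on something with over 40 N, if the wrist force passes 120 N, or if a joint passes its speed limit or range.

## Working session

There is one attempt and no reset: what is moved stays moved. The work goes in short steps, Python scripts to look and compute and a tool call to move; the robot and the scene stay as the last step left them, time stands still between calls to the robot, and variables do not carry over. Pictures are saved under pics/ and viewed, at most 10 in all, crops included, and the job is handed in when it is done.

Besides the shell and the picture viewer there is one more tool, called after "Call:" as a command line: name --argument value ..., lists and objects as JSON in quotes. jog_arm: Moves the arm, as the interface text tells. Its arguments: {"type":"object","properties":{"deltas":{"type":"array"},"squeeze":{"type":"number"}},"required":["deltas"]}

```bash
mkdir -p pics && ls && cat > h.py <<'E'
from rig import *
import numpy as np, cv2
def grab(n):
    f=grab_frame(n); return f
def pts(f):
    H,W=f["range_z"].shape; F=H/2/np.tan(np.radians(f["vertical_fov"]/2))
    v,u=np.mgrid[:H,:W]; z=f["range_z"]
    P=np.stack([(u-f["cx"])/F*z,(v-f["cy"])/F*z,z],-1)
    T=np.array(f["cam_to_world"]); W_=P@T[:3,:3].T+T[:3,3]; W_[z<=0]=np.nan
    return W_
E
python3 - <<'E'
from h import *
s=state(); print(s["time"],s["position"],s["tool_rot"],s["wrist_force"],s["grip_width"])
for n in("top","side"):
    f=grab(n); cv2.imwrite(f"pics/{n}0.png",f["pixels"]); np.save(f"pics/{n}0.npy",pts(f)); print(np.round(f["cam_to_world"],3),f["vertical_fov"])
E
```

```text
pics
0.0 [ 0.12460905 -0.50930536  0.20111817] [[ 9.71387090e-01  2.37501670e-01 -2.80926977e-04]
 [ 2.37501674e-01 -9.71384368e-01  2.31614031e-03]
 [ 2.77199117e-04 -2.31658942e-03 -9.99997278e-01]] [-0.62578411 -0.31906279  0.31781798] 0.08545635285483737
[[-0.04  -0.977  0.211  0.191]
 [-0.999  0.039 -0.008 -0.11 ]
 [-0.    -0.211 -0.977  1.744]
 [ 0.     0.     0.     1.   ]] 42.782246619822224
[[ 0.972 -0.119  0.204  0.138]
 [-0.235 -0.411  0.881 -1.725]
 [-0.021 -0.904 -0.428  0.931]
 [ 0.     0.     0.     1.   ]] 47.8964773518932
```

View pics/top0.png

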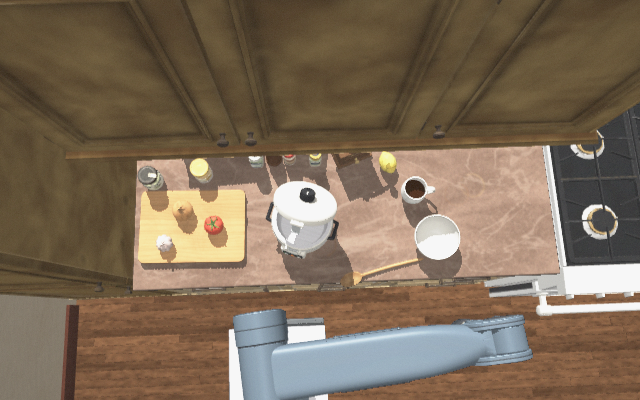

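View pics/side0.png

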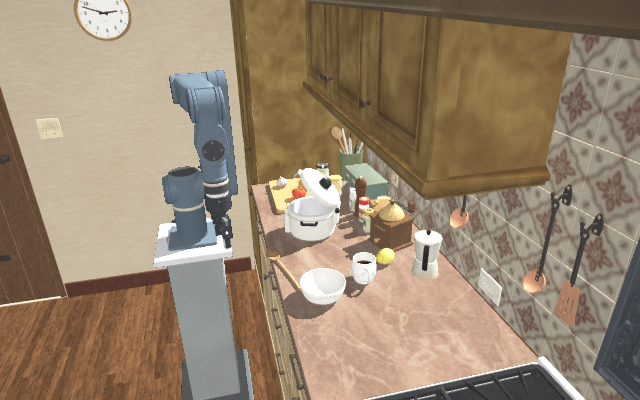

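The top view shows the cooker at about (303,225), with the lid open and the black cap at (307,195). The handles are at about (270,213) and (334,231), and the wall cabinet is above and behind. Next I'll measure these.

```bash
python3 - <<'E'
from h import *
im=cv2.imread("pics/top0.png"); P=np.load("pics/top0.npy")
cv2.imwrite("pics/c0.png",cv2.resize(im[165:270,250:355],None,fx=5.5,fy=5.5,interpolation=cv2.INTER_CUBIC))
g=im.max(2)
def comp(m,x0,x1,y0,y1):
    M=np.zeros_like(m);M[y0:y1,x0:x1]=m[y0:y1,x0:x1]
    n,l,s,c=cv2.connectedComponentsWithStats(M.astype(np.uint8))
    for i in range(1,n):
        if s[i,4]>8: print(s[i],c[i].round(1),np.nanmedian(P[l==i],0).round(3),np.nanmin(P[l==i],0).round(3),np.nanmax(P[l==i],0).round(3))
comp(g<60,255,350,175,265)
# lid cloud: z>0.16
R=P[170:265,255:350].reshape(-1,3); C=im[170:265,255:350].reshape(-1,3)
w=(C.min(1)>130)
L=R[w&(R[:,2]>0.17)&(R[:,2]<0.4)]
print(len(L),L.min(0),L.max(0))
B=R[w&(R[:,2]>0.1)&(R[:,2]<0.135)]; print("rim",len(B),B.min(0),B.max(0))
# cabinet
K=P[100:158,100:500]; print("cab edge",np.nanmin(K[...,2]),[P[v,310].round(3) for v in (100,130,140,148,152)])
Q=np.load("pics/side0.npy"); print("side cab under",[Q[v,u].round(3) for v,u in((185,420),(190,430),(88,310),(180,500))])
E
```

```text
[300 193  14   9  64] [307.1 197.9] [ 0.532 -0.116  0.24 ] [ 0.523 -0.134  0.226] [ 0.549 -0.095  0.252]
[329 221   9  18  49] [334.2 229.9] [ 0.452 -0.202  0.1  ] [ 0.428 -0.211  0.093] [ 0.484 -0.183  0.108]
2036 [ 0.42191583 -0.20587036  0.17016259] [ 0.60163546 -0.01162553  0.28491046]
rim 608 [ 0.37648269 -0.19469264  0.1001397 ] [0.55025348 0.00376246 0.13186743]
cab edge -0.014049482688222925 [array([ 0.619, -0.128,  0.765]), array([ 0.617, -0.128,  0.594]), array([ 0.611, -0.128,  0.539]), array([ 0.596, -0.127,  0.523]), array([ 0.589, -0.127,  0.513])]
side cab under [array([ 0.588, -0.844,  0.511]), array([ 0.607, -0.859,  0.502]), array([0.589, 0.32 , 0.514]), array([ 0.79 , -0.858,  0.505])]
```

View pics/c0.png

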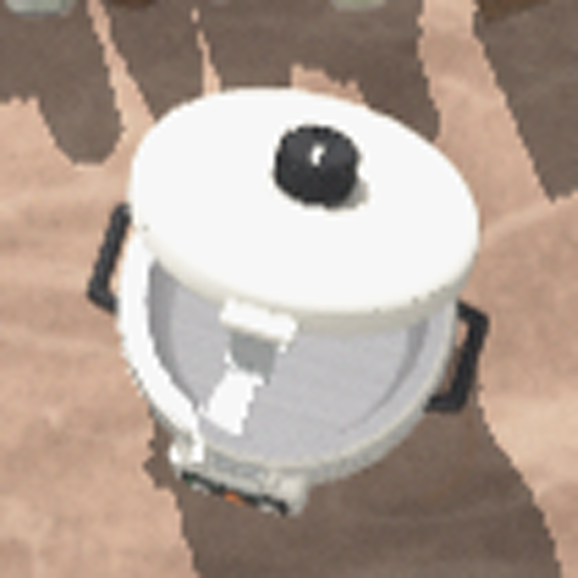

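```bash
python3 - <<'E'
from h import *
from scipy.optimize import least_squares
im=cv2.imread("pics/top0.png"); P=np.load("pics/top0.npy")
sl=np.s_[170:265,255:350]; R=P[sl].reshape(-1,3); C=im[sl].reshape(-1,3).astype(int)
w=C.min(1)>130
L=R[w&(R[:,2]>0.15)&(R[:,2]<0.4)]
for it in range(8):
    c=L.mean(0); n=np.linalg.svd(L-c)[2][2]; n*=np.sign(n[2]); d=(L-c)@n
    L=L[abs(d)<max(2*d.std(),.003)]
print("plane n",n,"std",d.std(),len(L)); yaw=np.arctan2(n[1],n[0]); print("yaw",yaw,"tilt",np.arccos(n[2]))
# disc circle in plane
ex=np.cross(n,[0,0,1]);ex/=np.linalg.norm(ex);ey=np.cross(n,ex)
q=np.c_[(L-c)@ex,(L-c)@ey].astype(np.float32); (cc,r)=cv2.minEnclosingCircle(q); ctr=c+cc[0]*ex+cc[1]*ey; print("lid centre",ctr,r)
# handles
hm=(C.max(1)<75)&(R[:,2]>.08)&(R[:,2]<.115)
Hn=R[hm]; print("handles",[ (len(k),k.mean(0).round(3)) for k in (Hn[Hn[:,1]>-.1],Hn[Hn[:,1]<-.1])])
# body from rim ring: both top and side clouds, vertical outer wall
ims=cv2.imread("pics/side0.png");Q=np.load("pics/side0.npy")
S=Q.reshape(-1,3);Cs=ims.reshape(-1,3).astype(int)
b=(Cs.min(1)>130)&(S[:,2]>.03)&(S[:,2]<.11)&(abs(S[:,0]-.46)<.15)&(abs(S[:,1]+.09)<.15)
A=S[b]; f=lambda p:np.hypot(A[:,0]-p[0],A[:,1]-p[1])-.1
o=least_squares(f,[.46,-.09],loss="soft_l1",f_scale=.003); print("body axis side",o.x,b.sum(),np.median(abs(o.fun)))
B=R[w&(R[:,2]>.113)&(R[:,2]<.123)]; 
o=least_squares(lambda p:np.hypot(B[:,0]-p[0],B[:,1]-p[1])-p[2],[.46,-.09,.095],loss="soft_l1",f_scale=.003); print("rim top",o.x,len(B))
u=np.array([np.cos(yaw),np.sin(yaw),0]); 
# axis from lid centre: centre_top = hinge + 108 forward along lid + 30 n
lidx=np.array([n[2]*u[0],n[2]*u[1],-np.hypot(n[0],n[1])])
h=ctr+.108*lidx-.030*n; print("hinge",h,"axis",h-.108*u)
E
```

```text
plane n [ 0.64001341 -0.22727119  0.73398273] std 0.0019040984157663486 1454
yaw -0.3412143807403961 tilt 0.7466286842018008
lid centre [ 0.5315841  -0.11296403  0.22195835] 0.09920421242713928
handles [(29, array([0.518, 0.005, 0.099])), (68, array([ 0.451, -0.2  ,  0.099]))]
body axis side [ 0.48787019 -0.10079868] 1280 0.006875680027219527
rim top [ 0.48773779 -0.09689148  0.09165952] 363
hinge [ 0.58708383 -0.13267219  0.12658871] axis [ 0.48531014 -0.09653197  0.12658871]
```

Results: cooker axis ≈ (0.487, −0.0975), yaw ≈ −0.33, lid tilt 0.747, hinge ≈ (0.589, −0.1325). I'll approach with the fingers shut and turn the tool as it goes, so joint 6 has room for twisting both ways.

Call:
jog_arm --deltas '[{"linear":[10,10,48],"turn":[0,0,0.14],"hand":-1},{"linear":[30,30,90],"turn":[0,0,0.28],"hand":-1},{"linear":[60,65,110],"turn":[0,0,0.42],"hand":-1},{"linear":[90,100,130],"turn":[0,0,0.56],"hand":-1},{"linear":[122,136,130],"turn":[0,0,0.7],"hand":-1},{"linear":[155,172,130],"turn":[0,0,0.84],"hand":-1},{"linear":[188,208,130],"turn":[0,0,0.98],"hand":-1},{"linear":[220,244,130],"turn":[0,0,1.12],"hand":-1}]' --squeeze 40

```text
time: 0.9
position: [0.3456, -0.2643, 0.332]
tool_rot: [[0.204, 0.979, -0.0], [0.979, -0.204, 0.0], [0.0, -0.0, -1.0]]
wrist_force: [0.3, -0.6, -0.7]
grip_width: -0.0003
gripper_force: 0.0
```

Call:
jog_arm --deltas '[{"linear":[33,37,0],"turn":[0,0,0.12],"hand":-1},{"linear":[66,74,0],"turn":[0,0,0.24],"hand":-1},{"linear":[99,111,0],"turn":[0,0,0.3],"hand":-1},{"linear":[130,147,0],"turn":[0,0,0.3],"hand":-1},{"linear":[146,165,0],"turn":[0,0,0.3],"hand":-1},{"linear":[146,165,-40],"turn":[0,0,0.3],"hand":-1},{"linear":[146,165,-60],"turn":[0,0,0.3],"hand":-1}]'

```text
time: 1.6
position: [0.4906, -0.0996, 0.269]
tool_rot: [[-0.091, 0.996, -0.004], [0.996, 0.091, 0.001], [0.002, -0.004, -1.0]]
wrist_force: [0.7, -1.0, -0.2]
grip_width: -0.0
gripper_force: 0.0
```

```bash
python3 - <<'E'
from h import *
s=state(); print(s["time"],s["position"],s["q"],s["wrist_force"])
h=np.array([.589,-.1325]);u=np.array([np.cos(-.33),np.sin(-.33)])
for t in (.75,.6,.45,.3,.2,.1,.06,.03,0,-.02):
    f=.168*np.cos(t)-.03*np.sin(t); z=.122+.168*np.sin(t)+.03*np.cos(t); print(t,((np.r_[h-f*u,z]-s["position"])*1000).round(0))
E
```

```text
1.6 [ 0.49055947 -0.09960213  0.26900557] [-3.34300319e-01  1.72062317e-02  2.01706408e-01  1.75922188e+00
 -9.15731671e-05  1.14489598e+00] [ 0.6982606  -1.01427901 -0.1598278 ]
0.75 [  1.   0. -11.]
0.6 [-17.   7. -27.]
0.45 [-32.  12. -47.]
0.3 [-45.  16. -69.]
0.2 [-52.  19. -84.]
0.1 [ -57.   20. -100.]
0.06 [ -59.   21. -107.]
0.03 [ -60.   21. -112.]
0 [ -60.   22. -117.]
-0.02 [ -61.   22. -120.]
```

Call:
jog_arm --deltas '[{"linear":[-3,1,-14],"turn":[0,0,0],"hand":-1},{"linear":[-17,7,-28],"turn":[0,0,0],"hand":-1},{"linear":[-25,9,-37],"turn":[0,0,0],"hand":-1},{"linear":[-32,12,-47],"turn":[0,0,0],"hand":-1},{"linear":[-39,14,-58],"turn":[0,0,0],"hand":-1},{"linear":[-45,16,-69],"turn":[0,0,0],"hand":-1},{"linear":[-52,19,-84],"turn":[0,0,0],"hand":-1},{"linear":[-57,20,-98],"turn":[0,0,0],"hand":-1}]'

```text
time: 2.4
position: [0.433, -0.0806, 0.1733]
tool_rot: [[-0.089, 0.996, -0.001], [0.996, 0.089, 0.0], [0.0, -0.001, -1.0]]
wrist_force: [0.1, 0.5, -0.4]
grip_width: 0.0006
gripper_force: 0.1
```

Call:
jog_arm --deltas '[{"linear":[-2,1,-6],"turn":[0,0,0],"hand":-1},{"linear":[-3,1,-12],"turn":[0,0,0],"hand":-1},{"linear":[-3,1,-14],"turn":[0,0,0],"hand":-1},{"linear":[-3,1,-14],"turn":[0,0,0],"hand":-1}]'

```text
time: 2.8
position: [0.4309, -0.0801, 0.1603]
tool_rot: [[-0.089, 0.996, 0.0], [0.996, 0.089, -0.0], [-0.0, 0.0, -1.0]]
wrist_force: [1.2, -0.1, 0.0]
grip_width: -0.0
gripper_force: 0.0
```

```bash
python3 - <<'E'
from h import *
s=state(); print(s["position"],s["wrist_force"])
f=grab("side"); cv2.imwrite("pics/s1.png",cv2.resize(f["pixels"][150:260,250:400],None,fx=5,fy=5))
E
```

```text
[ 0.43088004 -0.08006085  0.16034931] [ 1.19165258 -0.06233883  0.03507403]
```

View pics/s1.png

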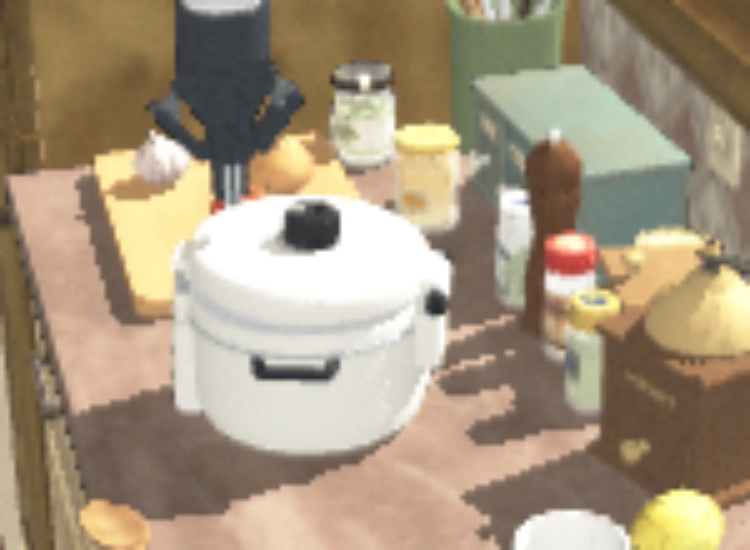

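The lid has come down almost level and the fingertips sit at its front edge. I'll press on until it snaps.

Call:
jog_arm --deltas '[{"linear":[0,0,-2],"turn":[0,0,0],"hand":-1},{"linear":[0,0,-4],"turn":[0,0,0],"hand":-1},{"linear":[0,0,-5],"turn":[0,0,0],"hand":-1},{"linear":[0,0,-5],"turn":[0,0,0],"hand":-1}]'

```text
time: 3.25
position: [0.4306, -0.08, 0.1552]
tool_rot: [[-0.089, 0.996, -0.0], [0.996, 0.089, 0.0], [0.0, -0.0, -1.0]]
wrist_force: [-0.3, -0.1, -0.0]
grip_width: 0.0001
gripper_force: 0.0
```

Call:
jog_arm --deltas '[{"linear":[0,0,-1],"turn":[0,0,0],"hand":-1},{"linear":[0,0,-2],"turn":[0,0,0],"hand":-1},{"linear":[0,0,-3],"turn":[0,0,0],"hand":-1},{"linear":[0,0,-3],"turn":[0,0,0],"hand":-1}]'

```text
time: 3.65
position: [0.4305, -0.0799, 0.1521]
tool_rot: [[-0.089, 0.996, -0.0], [0.996, 0.089, 0.0], [0.0, -0.0, -1.0]]
wrist_force: [0.3, 0.7, -0.0]
grip_width: -0.0006
gripper_force: 0.0
```

```bash
cat >> h.py <<'E'
def lid(n="side"):
    f=grab(n); P=pts(f); s=P.reshape(-1,3); C=f["pixels"].reshape(-1,3)
    d=np.hypot(s[:,0]-.487,s[:,1]+.0975)
    L=s[(C.min(1)>120)&(d<.09)&(s[:,2]>.12)&(s[:,2]<.26)]
    for i in range(8):
        c=L.mean(0); m=np.linalg.svd(L-c)[2][2]; m*=np.sign(m[2]); e=(L-c)@m; L=L[abs(e)<max(2*e.std(),.002)]
    u=np.array([np.cos(-.33),np.sin(-.33)])
    z=lambda x,y:c[2]-(m[0]*(x-c[0])+m[1]*(y-c[1]))/m[2]
    print(n,"tilt fwd",np.arctan2(m[:2]@u,m[2]).round(4),"z centre",z(.487,-.0975).round(4),"z front",z(.43,-.078).round(4),len(L),e.std().round(4))
    return f,P
E
python3 - <<'E'
from h import *
lid("side"); lid("top")
E
```

```text
side tilt fwd 0.0599 z centre 0.1588 z front 0.1624 491 0.0016
top tilt fwd 0.0499 z centre 0.1595 z front 0.1625 709 0.0027
```

```bash
python3 - <<'E'
from h import *
s=state(); print(s["position"],s["q"],s["wrist_force"],s["moment"])
outs=[]
for n,(y0,y1,x0,x1) in {"side":(150,230,260,360),"top":(170,270,250,350)}.items():
    f=grab(n); T=np.linalg.inv(np.array(f["cam_to_world"])); F=200/np.tan(np.radians(f["vertical_fov"]/2))
    im=f["pixels"].copy()
    for p,c in((s["position"],(0,0,255)),([.487,-.0975,.152],(0,255,0))):
        q=T[:3,:3]@np.array(p)+T[:3,3]; uv=(F*q[0]/q[2]+f["cx"],F*q[1]/q[2]+f["cy"]); print(n,uv); im[int(round(uv[1])),int(round(uv[0]))]=c
    outs.append(cv2.resize(im[y0:y1,x0:x1],(400,400),interpolation=cv2.INTER_NEAREST))
cv2.imwrite("pics/s2.png",np.hstack(outs))
E
```

```text
[ 0.43061731 -0.07993652  0.15225237] [-3.36899764e-01 -1.85150738e-01 -2.21071211e-01  1.53502595e+00
  9.37288118e-06  1.14488391e+00] [ 0.18555803  0.26162037 -0.36128784] [-0.02626036  0.02011512 -0.07205466]
side (np.float64(296.19854372832486), np.float64(198.78352075058973))
side (np.float64(310.5927540733468), np.float64(198.96392918848363))
top (np.float64(296.9069525813856), np.float64(236.13872422997824))
top (np.float64(301.8342695999527), np.float64(218.31906477067326))
```

View pics/s2.png

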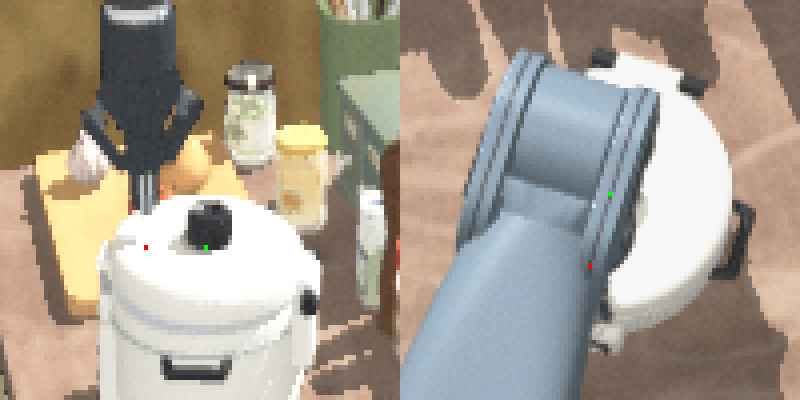

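```bash
python3 - <<'E'
from h import *
f=grab("side"); P=pts(f); im=f["pixels"]
for v in range(176,202,2): print(v,[(tuple(im[v,u]),P[v,u].round(3).tolist()) for u in (294,296,298)])
E
```

```text
176 [((np.uint8(67), np.uint8(64), np.uint8(60)), [0.422, -0.101, 0.262]), ((np.uint8(68), np.uint8(64), np.uint8(58)), [0.434, -0.08, 0.253]), ((np.uint8(68), np.uint8(65), np.uint8(61)), [0.439, -0.094, 0.257])]
178 [((np.uint8(69), np.uint8(64), np.uint8(59)), [0.422, -0.099, 0.253]), ((np.uint8(63), np.uint8(59), np.uint8(56)), [0.434, -0.076, 0.242]), ((np.uint8(67), np.uint8(63), np.uint8(60)), [0.438, -0.098, 0.25])]
180 [((np.uint8(67), np.uint8(61), np.uint8(59)), [0.423, -0.094, 0.242]), ((np.uint8(66), np.uint8(65), np.uint8(60)), [0.435, -0.068, 0.23]), ((np.uint8(66), np.uint8(63), np.uint8(60)), [0.439, -0.09, 0.239])]
182 [((np.uint8(70), np.uint8(62), np.uint8(59)), [0.422, -0.098, 0.235]), ((np.uint8(60), np.uint8(60), np.uint8(57)), [0.432, -0.083, 0.228]), ((np.uint8(68), np.uint8(63), np.uint8(57)), [0.439, -0.089, 0.229])]
184 [((np.uint8(69), np.uint8(62), np.uint8(59)), [0.423, -0.089, 0.223]), ((np.uint8(81), np.uint8(78), np.uint8(77)), [0.432, -0.082, 0.219]), ((np.uint8(71), np.uint8(65), np.uint8(59)), [0.438, -0.093, 0.223])]
186 [((np.uint8(94), np.uint8
[... 1041 characters left out ...]
5)), [0.443, -0.056, 0.161])]
196 [((np.uint8(255), np.uint8(255), np.uint8(255)), [0.423, -0.076, 0.164]), ((np.uint8(255), np.uint8(255), np.uint8(255)), [0.431, -0.077, 0.163]), ((np.uint8(255), np.uint8(255), np.uint8(255)), [0.439, -0.075, 0.161])]
198 [((np.uint8(255), np.uint8(255), np.uint8(255)), [0.419, -0.093, 0.163]), ((np.uint8(255), np.uint8(255), np.uint8(255)), [0.426, -0.102, 0.166]), ((np.uint8(255), np.uint8(255), np.uint8(255)), [0.437, -0.088, 0.159])]
200 [((np.uint8(255), np.uint8(255), np.uint8(255)), [0.417, -0.105, 0.16]), ((np.uint8(255), np.uint8(255), np.uint8(255)), [0.422, -0.122, 0.167]), ((np.uint8(255), np.uint8(255), np.uint8(255)), [0.431, -0.116, 0.163])]
```

```bash
python3 - <<'E'
from h import *
Q=np.load("pics/side0.npy"); im=cv2.imread("pics/side0.png")
m=(abs(Q[...,0]-.125)<.12)&(abs(Q[...,1]+.51)<.1)&(Q[...,2]>.12)
A=Q[m]; print(m.sum(),np.percentile(A[:,2],[0,1,3,10])); o=np.argsort(A[:,2])[:12]; print(A[o].round(3))
f=grab("side"); P=pts(f); m=(abs(P[...,0]-.43)<.06)&(abs(P[...,1]+.085)<.06)&(f["pixels"].max(2)<140)&(P[...,2]>.16)
A=P[m]; o=np.argsort(A[:,2])[:10]; print(A[o].round(3)); print(f["range_z"][170:190,296].round(3))
w=grab("wrist"); print(np.array(w["hand_eye"]).round(3),w["vertical_fov"],w["cx"],w["cy"]); cv2.imwrite("pics/w1.png",w["pixels"])
E
```

```text
4288 [0.24126796 0.25614939 0.28618465 0.34320173]
[[ 0.13  -0.553  0.241]
 [ 0.128 -0.555  0.243]
 [ 0.136 -0.553  0.243]
 [ 0.134 -0.552  0.244]
 [ 0.145 -0.55   0.244]
 [ 0.139 -0.555  0.245]
 [ 0.111 -0.468  0.245]
 [ 0.108 -0.469  0.246]
 [ 0.117 -0.465  0.246]
 [ 0.12  -0.467  0.246]
 [ 0.142 -0.555  0.247]
 [ 0.102 -0.464  0.247]]
[[ 0.469 -0.093  0.161]
 [ 0.48  -0.117  0.162]
 [ 0.471 -0.086  0.162]
 [ 0.478 -0.108  0.162]
 [ 0.474 -0.109  0.163]
 [ 0.487 -0.123  0.163]
 [ 0.483 -0.122  0.163]
 [ 0.472 -0.101  0.165]
 [ 0.489 -0.118  0.165]
 [ 0.473 -0.094  0.165]]
[1.78  1.787 1.777 1.783 1.786 1.785 1.797 1.798 1.818 1.809 1.819 1.81
 1.803 1.803 1.808 1.809 1.797 1.805 1.814 1.81 ]
[[ 0.001 -0.953 -0.303  0.077]
 [ 1.     0.001 -0.    -0.   ]
 [ 0.001 -0.303  0.953 -0.172]
 [ 0.     0.     0.     1.   ]] 65.70646984690485 318.66301992606225 197.09425495225048
```

View pics/w1.png

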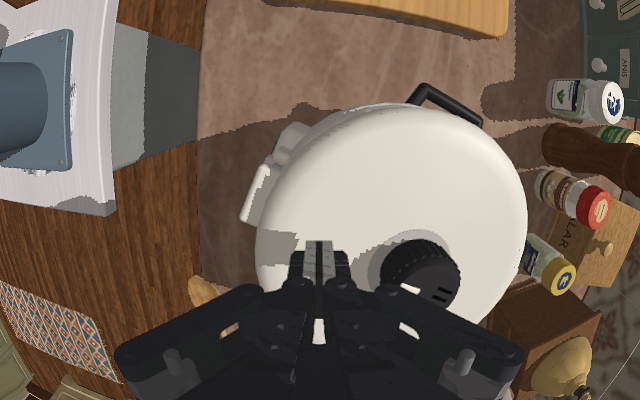

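The wrist view shows the fingertips at (318,243), above the lid and not touching it. The steam cap is at (420,275). The images agree that the real tips sit about 25–30 mm higher than the reported TCP. I'll keep descending in small steps and watch the force to find contact.

Call:
jog_arm --deltas '[{"linear":[0,0,-4],"turn":[0,0,0],"hand":-1},{"linear":[0,0,-8],"turn":[0,0,0],"hand":-1},{"linear":[0,0,-10],"turn":[0,0,0],"hand":-1},{"linear":[0,0,-12],"turn":[0,0,0],"hand":-1},{"linear":[0,0,-12],"turn":[0,0,0],"hand":-1}]'

```text
time: 4.5
position: [0.4304, -0.0799, 0.1398]
tool_rot: [[-0.089, 0.996, -0.001], [0.996, 0.089, 0.0], [0.0, -0.001, -1.0]]
wrist_force: [-0.6, 0.1, 0.0]
grip_width: -0.0
gripper_force: 0.0
```

Call:
jog_arm --deltas '[{"linear":[0,0,-2],"turn":[0,0,0],"hand":-1},{"linear":[0,0,-4],"turn":[0,0,0],"hand":-1},{"linear":[0,0,-5],"turn":[0,0,0],"hand":-1},{"linear":[0,0,-5],"turn":[0,0,0],"hand":-1}]'

```text
time: 4.9
position: [0.4305, -0.0799, 0.1351]
tool_rot: [[-0.089, 0.996, -0.0], [0.996, 0.089, 0.0], [0.0, -0.0, -1.0]]
wrist_force: [-0.4, 0.5, 0.8]
grip_width: -0.0
gripper_force: 0.0
```

```bash
python3 - <<'E'
from h import *
s=state(); print(s["position"],s["wrist_force"]); lid("side"); lid("side")
E
```

```text
[ 0.43052231 -0.07992284  0.13509163] [-0.430761    0.50802729  0.81179794]
side tilt fwd 0.0551 z centre 0.1586 z front 0.162 453 0.0014
side tilt fwd 0.0478 z centre 0.1588 z front 0.1616 445 0.0015
```

Call:
jog_arm --deltas '[{"linear":[0,0,-1],"turn":[0,0,0],"hand":-1},{"linear":[0,0,-2],"turn":[0,0,0],"hand":-1},{"linear":[0,0,-3],"turn":[0,0,0],"hand":-1},{"linear":[0,0,-3],"turn":[0,0,0],"hand":-1}]'

```text
time: 5.4
position: [0.4308, -0.08, 0.133]
tool_rot: [[-0.089, 0.996, 0.001], [0.996, 0.089, -0.0], [-0.0, 0.001, -1.0]]
wrist_force: [-0.5, 0.4, 2.4]
grip_width: -0.0003
gripper_force: 1.8
```

Contact at reported z=0.133 with the lid at 0.162, so the real tips are about 29 mm behind the reported TCP. I'll use that offset from here on and keep pressing.

Call:
jog_arm --deltas '[{"linear":[0,0,-1],"turn":[0,0,0],"hand":-1},{"linear":[0,0,-2],"turn":[0,0,0],"hand":-1},{"linear":[0,0,-3],"turn":[0,0,0],"hand":-1},{"linear":[0,0,-3],"turn":[0,0,0],"hand":-1}]'

```text
time: 5.8
position: [0.4309, -0.08, 0.1325]
tool_rot: [[-0.089, 0.996, 0.002], [0.996, 0.089, -0.001], [-0.001, 0.002, -1.0]]
wrist_force: [-4.7, 1.1, 14.1]
grip_width: -0.0004
gripper_force: 6.9
```

Call:
jog_arm --deltas '[{"linear":[0,0,-1],"turn":[0,0,0],"hand":-1},{"linear":[0,0,-2],"turn":[0,0,0],"hand":-1},{"linear":[0,0,-2],"turn":[0,0,0],"hand":-1}]'

```text
time: 6.1
position: [0.4309, -0.08, 0.1323]
tool_rot: [[-0.089, 0.996, 0.003], [0.996, 0.089, -0.001], [-0.002, 0.003, -1.0]]
wrist_force: [-8.8, 2.6, 20.8]
grip_width: 0.0005
gripper_force: 10.2
```

Call:
jog_arm --deltas '[{"linear":[1,0,-1],"turn":[0,0,0],"hand":-1},{"linear":[2,0,-1],"turn":[0,0,0],"hand":-1},{"linear":[2,0,-1],"turn":[0,0,0],"hand":-1}]'

```text
time: 6.4
position: [0.4309, -0.08, 0.1321]
tool_rot: [[-0.089, 0.996, -0.001], [0.996, 0.089, -0.002], [-0.002, -0.001, -1.0]]
wrist_force: [-14.3, 3.5, 27.1]
grip_width: -0.0004
gripper_force: 13.1
```

```bash
python3 - <<'E'
from h import *
s=state(); print(s["position"],s["wrist_force"],s["moment"]); lid("side"); lid("side")
E
```

```text
[ 0.43092273 -0.08004011  0.13208999] [-14.28969939   3.51815684  27.12426141] [0.61444639 3.07524056 0.04408065]
side tilt fwd 0.055 z centre 0.1584 z front 0.1617 452 0.0016
side tilt fwd 0.0541 z centre 0.1587 z front 0.162 440 0.0014
```

```bash
python3 - <<'E'
from h import *
f=grab("side"); P=pts(f).reshape(-1,3); T=np.load("pics/top0.npy").reshape(-1,3)
for nm,A in(("side",P),("top0",T)):
    t=A[(abs(A[:,0]-.42)<.1)&(abs(A[:,1]+.35)<.1)]; print(nm,"worktop z",np.nanmedian(t[(t[:,2]<.03)][:,2]).round(4))
    d=np.hypot(A[:,0]-.487,A[:,1]+.0975)
# white lid radial/angle heights in side cloud, along u
C=f["pixels"].reshape(-1,3); u=np.array([.946,-.324]); v=np.array([.324,.946])
r=P[:,:2]-[.487,-.0975]; a=r@u; b=r@v
for b0 in(-.05,-.0,.05):
    print("b",b0,[(a0,np.nanmedian(P[(abs(a-a0)<.008)&(abs(b-b0)<.015)&(P[:,2]>.13)&(P[:,2]<.19)&(C.min(1)>120)][:,2]).round(4)) for a0 in np.arange(-.09,.1,.02).round(2)])
im=cv2.imread("pics/top0.png")
for nm,(x0,x1,y0,y1),lo in(("bowl",(412,465,212,265),0),("yellow honey",(190,215,155,185),0)):
    z=np.load("pics/top0.npy")[y0:y1,x0:x1,2]; print(nm,np.nanpercentile(z,[90,97,99]).round(4))
E
```

```text
side worktop z 0.0008
top0 worktop z 0.0005
b -0.05 [(np.float64(-0.09), np.float64(0.1444)), (np.float64(-0.07), np.float64(0.1579)), (np.float64(-0.05), np.float64(0.1607)), (np.float64(-0.03), np.float64(0.1595)), (np.float64(-0.01), np.float64(0.1604)), (np.float64(0.01), np.float64(0.1584)), (np.float64(0.03), np.float64(0.1571)), (np.float64(0.05), np.float64(0.156)), (np.float64(0.07), np.float64(0.1533)), (np.float64(0.09), np.float64(0.1459))]
b -0.0 [(np.float64(-0.09), np.float64(0.1612)), (np.float64(-0.07), np.float64(0.1633)), (np.float64(-0.05), np.float64(0.1688)), (np.float64(-0.03), np.float64(0.1604)), (np.float64(-0.01), np.float64(0.1855)), (np.float64(0.01), np.float64(0.1876)), (np.float64(0.03), np.float64(0.158)), (np.float64(0.05), np.float64(0.1562)), (np.float64(0.07), np.float64(0.1558)), (np.float64(0.09), np.float64(0.1523))]
b 0.05 [(np.float64(-0.09), np.float64(nan)), (np.float64(-0.07), np.float64(nan)), (np.float64(-0.05), np.float64(0.1611)), (np.float64(-0.03), np.float64(0.1611)), (np.float64(-0.01), np.float64(nan)), (np.float64(0.01), np.float64(nan)), (np.float64(0.03), np.float64(0.1572)), (np.float64(0.05), np.float64(0.1555)), (np.float64(0.07), np.float64(0.1545)), (np.float64(0.09), np.float64(0.151))]
bowl [0.0495 0.0656 0.0698]
yellow honey [0.5079 0.5139 0.5156]
  return np.nanmean(a, axis, out=out, keepdims=keepdims)
```

```bash
python3 - <<'E'
from h import *
a=grab("side")["pixels"][160:225,265:345]; w=grab("wrist")["pixels"][180:330,220:470]
cv2.imwrite("pics/s3.png",np.vstack([cv2.resize(a,(500,340),interpolation=cv2.INTER_CUBIC)[:260],cv2.resize(w,(500,300))]))
s=state(); print(s["position"],s["wrist_force"],np.round(s["joint_efforts"],2))
E
```

```text
[ 0.43091564 -0.08003245  0.13210663] [-13.77020102   2.1312896   26.89414267] [ -0.09 -14.45  24.75  -5.95   0.57   0.  ]
```

View pics/s3.png

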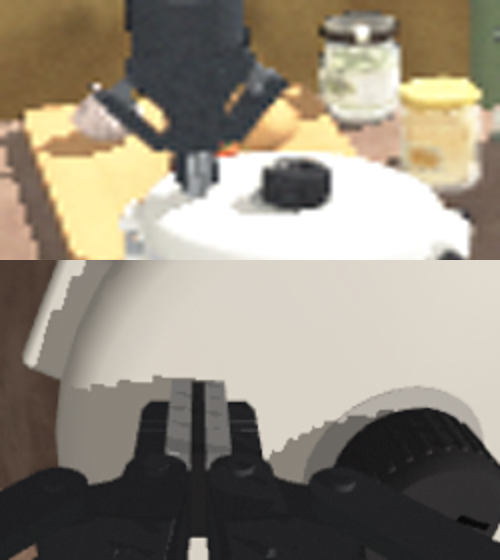

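The tips are clearly in contact with the lid, about 40 mm in from its front edge. The sideways force works against closing, so I'll relieve it and press a little harder nearer the edge.

Call:
jog_arm --deltas '[{"linear":[-2,1,0],"turn":[0,0,0],"hand":-1},{"linear":[-5,1,0],"turn":[0,0,0],"hand":-1},{"linear":[-6,1,-1],"turn":[0,0,0],"hand":-1},{"linear":[-6,1,-1],"turn":[0,0,0],"hand":-1}]'

```text
time: 7.05
position: [0.431, -0.0801, 0.1322]
tool_rot: [[-0.089, 0.996, 0.013], [0.996, 0.089, -0.003], [-0.005, 0.012, -1.0]]
wrist_force: [-1.0, 2.1, 21.4]
grip_width: 0.0003
gripper_force: 10.9
```

Call:
jog_arm --deltas '[{"linear":[0,0,-1],"turn":[0,0,0],"hand":-1},{"linear":[-1,0,-2],"turn":[0,0,0],"hand":-1},{"linear":[-2,0,-3],"turn":[0,0,0],"hand":-1},{"linear":[-2,0,-3],"turn":[0,0,0],"hand":-1}]'

```text
time: 7.45
position: [0.4252, -0.0792, 0.1229]
tool_rot: [[-0.089, 0.996, 0.002], [0.996, 0.089, -0.001], [-0.001, 0.001, -1.0]]
wrist_force: [-0.6, -0.6, 5.3]
grip_width: 0.0006
gripper_force: 3.2
```

It snapped: z dropped about 9 mm and the force fell. I'll lift, open the fingers and check the lid and cap.

Call:
jog_arm --deltas '[{"linear":[0,0,40],"turn":[0,0,0],"hand":-1},{"linear":[-10,5,90],"turn":[0,0,0],"hand":1},{"linear":[-20,10,110],"turn":[0,0,0],"hand":1},{"linear":[-20,10,110],"turn":[0,0,0],"hand":1},{"linear":[-20,10,110],"turn":[0,0,0],"hand":1}]'

```text
time: 7.95
position: [0.4046, -0.069, 0.2316]
tool_rot: [[-0.089, 0.996, -0.001], [0.996, 0.089, 0.0], [0.0, -0.001, -1.0]]
wrist_force: [-1.2, -0.6, 0.4]
grip_width: 0.058
gripper_force: 0.0
```

```bash
cat >> h.py <<'E'
def wrist():
    s=state(); w=grab("wrist"); H=np.array(w["hand_eye"]); F=200/np.tan(np.radians(w["vertical_fov"]/2))
    v,u=np.mgrid[:400,:640]; x=u-w["cx"]; y=v-w["cy"]; r=np.hypot(x,y)+1e-9; t=r/F
    D=np.stack([np.tan(t)*x/r,np.tan(t)*y/r,np.ones_like(r)],-1)
    D[t>1.4]=np.nan
    R=np.array(s["tool_rot"]); M=R@H[:3,:3]; o=np.array(s["position"])+R@H[:3,3]
    P=D@M.T*w["range_z"][...,None]+o; P[w["range_z"]<=0]=np.nan
    return s,w["pixels"],P
E
python3 - <<'E'
from h import *
lid("side"); 
s,im,P=wrist(); print(s["position"],s["grip_width"],s["wrist_force"]); cv2.imwrite("pics/w2.png",im)
d=np.hypot(P[...,0]-.487,P[...,1]+.0975)
L=P[(d<.09)&(d>.03)&(im.min(2)>110)]; print("lid z wrist",np.nanpercentile(L[:,2],[10,50,90]).round(4))
f=grab("side");Q=pts(f)
for nm,A,I in(("wrist",P,im),("side",Q,f["pixels"])):
    d=np.hypot(A[...,0]-.487,A[...,1]+.0975)
    m=(d<.045)&(I.max(2)<90)&(A[...,2]>.157)&(A[...,2]<.2); K=A[m]
    tt=K[K[:,2]>np.percentile(K[:,2],97)-.008]
    print(nm,len(K),"z97",np.percentile(K[:,2],[50,97]).round(4),"top circle",cv2.minEnclosingCircle(tt[:,:2].astype(np.float32)),"mean",tt.mean(0).round(4))
E
```

```text
side tilt fwd -0.0028 z centre 0.1525 z front 0.1523 438 0.0014
[ 0.4042329  -0.06889233  0.23056185] 0.06549599523244443 [0.46059475 0.26111063 0.18673756]
lid z wrist [0.1509 0.1519 0.1528]
wrist 1935 z97 [0.1791 0.1807] top circle ((0.4905466139316559, -0.09681807458400726), 0.023529909551143646) mean [ 0.4905 -0.0923  0.1789]
side 74 z97 [0.1715 0.1818] top circle ((0.4878880977630615, -0.10590364784002304), 0.020073745399713516) mean [ 0.4897 -0.1092  0.1789]
```

View pics/w2.png

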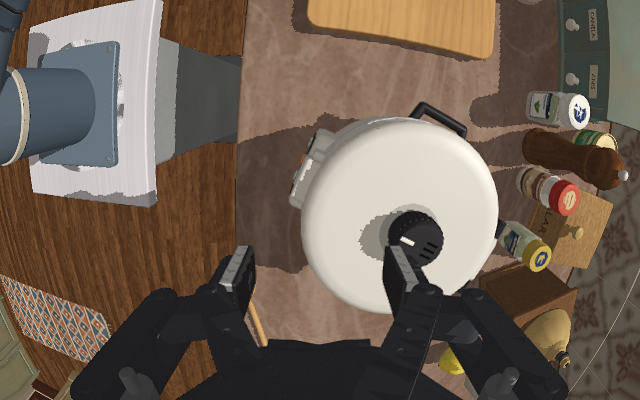

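The lid is shut (tilt ≈ 0, z front 0.152). The wrist view shows the cap at (413,235) with its white mark towards the front, at world position ≈ (0.490, −0.097) and radius 23.5 mm. I'll move over it and descend.

Call:
jog_arm --deltas '[{"linear":[43,-14,0],"turn":[0,0,0],"hand":1},{"linear":[86,-28,0],"turn":[0,0,0],"hand":1},{"linear":[86,-28,0],"turn":[0,0,0],"hand":1},{"linear":[86,-28,-35],"turn":[0,0,0],"hand":1},{"linear":[86,-28,-55],"turn":[0,0,0],"hand":1},{"linear":[86,-28,-55],"turn":[0,0,0],"hand":1}]'

```text
time: 8.7
position: [0.4873, -0.0959, 0.1719]
tool_rot: [[-0.089, 0.996, -0.01], [0.996, 0.089, 0.003], [0.004, -0.01, -1.0]]
wrist_force: [0.6, 0.1, 0.5]
grip_width: 0.0853
gripper_force: 0.0
```

```bash
python3 - <<'E'
from h import *
s,im,P=wrist(); print(s["position"],s["grip_width"],s["wrist_force"],s["moment"]); cv2.imwrite("pics/w3.png",im[150:380,180:480])
E
```

```text
[ 0.48727159 -0.09586522  0.17188418] 0.08528874045950893 [0.58309621 0.07591213 0.52418168] [-0.02169959 -0.00974766  0.03563479]
```

View pics/w3.png

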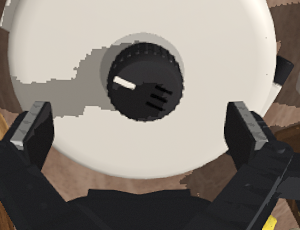

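Call:
jog_arm --deltas '[{"linear":[2,-1,-20],"turn":[0,0,0],"hand":1},{"linear":[2,-1,-38],"turn":[0,0,0],"hand":1},{"linear":[2,-1,-46],"turn":[0,0,0],"hand":1},{"linear":[2,-1,-46],"turn":[0,0,0],"hand":1}]'

```text
time: 9.15
position: [0.492, -0.0978, 0.131]
tool_rot: [[-0.089, 0.996, -0.001], [0.996, 0.089, 0.0], [0.001, -0.001, -1.0]]
wrist_force: [-0.9, 0.7, -0.4]
grip_width: 0.0854
gripper_force: 0.0
```

```bash
python3 - <<'E'
from h import *
s,im,P=wrist(); print(s["position"],s["wrist_force"],s["q"][5])
d=np.hypot(P[...,0]-.489,P[...,1]+.097)
m=(d<.03)&(im.max(2)<90)&(P[...,2]>.172)&(P[...,2]<.185); K=P[m]; print(len(K),cv2.minEnclosingCircle(K[:,:2].astype(np.float32)),np.median(K[:,2]))
E
```

```text
[ 0.49199506 -0.09777108  0.13095413] [-0.92890083  0.65190951 -0.35530516] 1.1519407810466011
6151 ((0.49069324135780334, -0.09790261089801788), 0.02399105578660965) 0.17947162467921393
```

Call:
jog_arm --deltas '[{"linear":[-1,0,-5],"turn":[0,0,0],"hand":1},{"linear":[-1,0,-5],"turn":[0,0,0],"hand":-1},{"linear":[-1,0,-5],"turn":[0,0,0],"hand":-1},{"linear":[-1,0,-5],"turn":[0,0,0],"hand":-1},{"linear":[-1,0,-5],"turn":[0,0,0],"hand":-1},{"linear":[-1,0,-5],"turn":[0,0,0],"hand":-1},{"linear":[-1,0,-5],"turn":[0,0,0],"hand":-1}]' --squeeze 40

```text
time: 9.9
position: [0.4914, -0.0981, 0.1272]
tool_rot: [[-0.089, 0.996, -0.0], [0.996, 0.089, -0.001], [-0.001, -0.0, -1.0]]
wrist_force: [-2.8, -0.9, 6.0]
grip_width: 0.0461
gripper_force: 41.2
```

Gripped at 46 mm. I'll try the positive direction (counter-clockwise seen from above) first, gently.

Call:
jog_arm --deltas '[{"linear":[0,0,1],"turn":[0,0,0.06],"hand":-1},{"linear":[0,0,1],"turn":[0,0,0.12],"hand":-1},{"linear":[0,0,1],"turn":[0,0,0.18],"hand":-1},{"linear":[0,0,1],"turn":[0,0,0.18],"hand":-1}]'

```text
time: 10.3
position: [0.491, -0.0986, 0.1272]
tool_rot: [[-0.265, 0.964, -0.001], [0.964, 0.265, -0.001], [-0.001, -0.002, -1.0]]
wrist_force: [-3.2, -1.4, 2.3]
grip_width: 0.0459
gripper_force: 41.1
```

```bash
python3 - <<'E'
from h import *
s=state(); print(s["wrist_force"],s["moment"],s["joint_efforts"][5],s["position"])
E
```

```text
[-3.23145623 -1.4483979   2.31120689] [-0.32641415  0.78920972 -0.00705876] -0.2275800844654441 [ 0.49099539 -0.09856112  0.12722501]
```

Call:
jog_arm --deltas '[{"linear":[0,0,0],"turn":[0,0,0.08],"hand":-1},{"linear":[0,0,0],"turn":[0,0,0.16],"hand":-1},{"linear":[0,0,0],"turn":[0,0,0.24],"hand":-1},{"linear":[0,0,0],"turn":[0,0,0.24],"hand":-1}]'

```text
time: 10.7
position: [0.4907, -0.0988, 0.1272]
tool_rot: [[-0.486, 0.874, -0.002], [0.874, 0.486, -0.002], [-0.0, -0.003, -1.0]]
wrist_force: [-4.4, -3.0, 3.0]
grip_width: 0.0453
gripper_force: 41.2
```

```bash
python3 - <<'E'
from h import *
s,im,P=wrist(); print(s["wrist_force"],s["moment"],s["joint_efforts"][5],s["position"],np.arctan2(s["tool_rot"][1,0],s["tool_rot"][0,0]))
c=np.array(s["position"][:2]); d=np.hypot(P[...,0]-c[0],P[...,1]-c[1])
m=(d<.024)&(P[...,2]>.174)&(P[...,2]<.186)&(im.min(2)>140); K=P[m]; print(len(K),K.mean(0)-[*c,0],K.std(0)); e=K[:,:2]-c
print("mark angle",np.arctan2(*e.mean(0)[::-1]),"locked",np.arctan2(.324,-.946))
cv2.imwrite("pics/w4.png",im[150:380,180:480])
E
```

```text
[-4.44944376 -3.01039925  3.00513027] [-0.54165381  0.9875815  -0.05189874] -0.2836189325898886 [ 0.49074082 -0.09880251  0.12721288] 2.0781586310413145
34 [ 0.00981019 -0.01427628  0.17707626] [0.0103946  0.00747507 0.00215003]
mark angle -0.9687350669443124 locked 2.8116196406054828
```

```bash
cat >> h.py <<'E'
def mark():
    s,im,P=wrist(); c=np.array([.4905,-.0977])
    d=np.hypot(P[...,0]-c[0],P[...,1]-c[1])
    # ray-plane on cap top
    m=((d<.021)&(P[...,2]>.172)&(P[...,2]<.19)&(im.min(2)>150)).astype(np.uint8)
    n,l,st,ce=cv2.connectedComponentsWithStats(m)
    for i in range(1,n):
        if st[i,4]>6:
            e=np.median(P[l==i],0); print("comp",st[i],"rel",(e[:2]-c).round(4),e[2].round(3),"ang",np.arctan2(e[1]-c[1],e[0]-c[0]).round(3),"col",im[l==i].mean(0).round())
    print("locked ang 2.81, tool",np.arctan2(s["tool_rot"][1,0],s["tool_rot"][0,0]).round(3),s["position"].round(4),s["wrist_force"].round(1),s["moment"].round(3),"q6",s["q"][5].round(3))
E
python3 - <<'E'
from h import *
mark()
E
```

```text
locked ang 2.81, tool 2.077 [ 0.4908 -0.0988  0.1272] [-4.3 -2.2  2.7] [-0.538  0.946 -0.028] q6 0.734
```

```bash
sed -i 's/im.min(2)>150/im.min(2)>TH/; s/def mark():/def mark(TH=90):/' h.py && python3 - <<'E'
from h import *
mark(90)
s,im,P=wrist(); d=np.hypot(P[...,0]-.4905,P[...,1]+.0977); k=(d<.021)&(P[...,2]>.172)&(P[...,2]<.19); print(k.sum(),np.percentile(im[k].min(1),[5,50,90,95,98,100]))
E
```

```text
comp [277 261  29  16 201] rel [-0.014  -0.0016] 0.181 ang -3.028 col [129. 139. 145.]
comp [310 311   9   2  10] rel [ 0.0069 -0.0191] 0.18 ang -1.226 col [134. 143. 149.]
comp [321 312   7   1   7] rel [ 0.0115 -0.0167] 0.18 ang -0.969 col [136. 146. 152.]
locked ang 2.81, tool 2.077 [ 0.4908 -0.0988  0.1272] [-3.8 -2.   2.7] [-0.555  0.98  -0.021] q6 0.734
5693 [ 19.6  29.   48.   51.  135.  177. ]
```

The white mark is now at 3.26 rad against 2.81 when locked. The cap turned with the gripper past the 0.12 rad stop, so positive is the unlocking direction. I'll continue to its stop.

Call:
jog_arm --deltas '[{"linear":[-0.5,-0.5,0],"turn":[0,0,0.11],"hand":-1},{"linear":[-1,-0.5,0],"turn":[0,0,0.22],"hand":-1},{"linear":[-1,-0.5,0],"turn":[0,0,0.33],"hand":-1},{"linear":[-1,-0.5,0],"turn":[0,0,0.44],"hand":-1},{"linear":[-1,-0.5,0],"turn":[0,0,0.55],"hand":-1},{"linear":[-1,-0.5,0],"turn":[0,0,0.66],"hand":-1},{"linear":[-1,-0.5,0],"turn":[0,0,0.74],"hand":-1},{"linear":[-1,-0.5,0],"turn":[0,0,0.74],"hand":-1}]'

```text
time: 11.7
position: [0.4912, -0.098, 0.1273]
tool_rot: [[-0.948, 0.318, 0.001], [0.318, 0.948, 0.001], [-0.001, 0.001, -1.0]]
wrist_force: [-1.2, 0.2, 0.2]
grip_width: 0.0456
gripper_force: 41.0
```

```bash
python3 - <<'E'
from h import *
mark(90)
E
```

```text
comp [277 261  30  17 221] rel [-0.0097 -0.0103] 0.18 ang -2.325 col [187. 198. 205.]
comp [310 311  18   2  19] rel [ 0.0179 -0.0072] 0.179 ang -0.384 col [141. 150. 156.]
locked ang 2.81, tool 2.818 [ 0.4912 -0.098   0.1273] [-1.2  0.2  0.2] [0.081 0.15  0.054] q6 -0.008
```

Call:
jog_arm --deltas '[{"linear":[0,0,0],"turn":[0,0,0.03],"hand":-1},{"linear":[0,0,0],"turn":[0,0,0.06],"hand":-1},{"linear":[0,0,0],"turn":[0,0,0.06],"hand":-1}]'

```text
time: 12.05
position: [0.4905, -0.0978, 0.1273]
tool_rot: [[-0.966, 0.258, -0.0], [0.258, 0.966, 0.001], [0.001, 0.001, -1.0]]
wrist_force: [-1.7, 2.5, 2.7]
grip_width: 0.0457
gripper_force: 41.1
```

```bash
python3 - <<'E'
from h import *
s=state(); print(s["moment"],np.arctan2(s["tool_rot"][1,0],s["tool_rot"][0,0]),s["wrist_force"])
E
```

```text
[ 0.50994448  0.34701405 -0.05540152] 2.8802329878811537 [-1.69003917  2.45323338  2.68365855]
```

That is 1.22 rad in total, at the stop. I'll lift gently first.

Call:
jog_arm --deltas '[{"linear":[0,0,3],"turn":[0,0,0],"hand":-1},{"linear":[0,0,6],"turn":[0,0,0],"hand":-1},{"linear":[0,0,10],"turn":[0,0,0],"hand":-1},{"linear":[0,0,14],"turn":[0,0,0],"hand":-1}]'

```text
time: 12.45
position: [0.4912, -0.0989, 0.1417]
tool_rot: [[-0.966, 0.259, 0.001], [0.259, 0.966, -0.001], [-0.001, -0.001, -1.0]]
wrist_force: [-1.2, -0.2, -0.7]
grip_width: 0.0456
gripper_force: 41.1
```

Free. I'll raise it well clear.

Call:
jog_arm --deltas '[{"linear":[0,0,20],"turn":[0,0,0],"hand":-1},{"linear":[0,0,45],"turn":[0,0,0],"hand":-1},{"linear":[0,0,70],"turn":[0,0,0],"hand":-1},{"linear":[0,0,90],"turn":[0,0,0],"hand":-1},{"linear":[0,0,100],"turn":[0,0,0],"hand":-1},{"linear":[0,0,100],"turn":[0,0,0],"hand":-1},{"linear":[0,0,100],"turn":[0,0,0],"hand":-1}]'

```text
time: 13.15
position: [0.4908, -0.0986, 0.2408]
tool_rot: [[-0.966, 0.259, -0.0], [0.259, 0.966, -0.0], [0.0, -0.0, -1.0]]
wrist_force: [0.2, -0.0, -0.1]
grip_width: 0.0457
gripper_force: 41.1
```

```bash
python3 - <<'E'
from h import *
f,_=lid("side"); s=state(); print(s["position"],s["grip_width"],s["gripper_force"],s["wrist_force"])
w=grab("wrist")["pixels"]
cv2.imwrite("pics/end.png",np.hstack([cv2.resize(f["pixels"][120:260,250:400],(400,373)),cv2.resize(w[150:400,180:480],(400,373))]))
E
```

```text
side tilt fwd 0.0001 z centre 0.1526 z front 0.1526 544 0.0015
[ 0.49035792 -0.0984216   0.24015286] 0.0456473146038684 41.1213880777359 [-0.30785785  0.45224379 -1.16438013]
```

View pics/end.png

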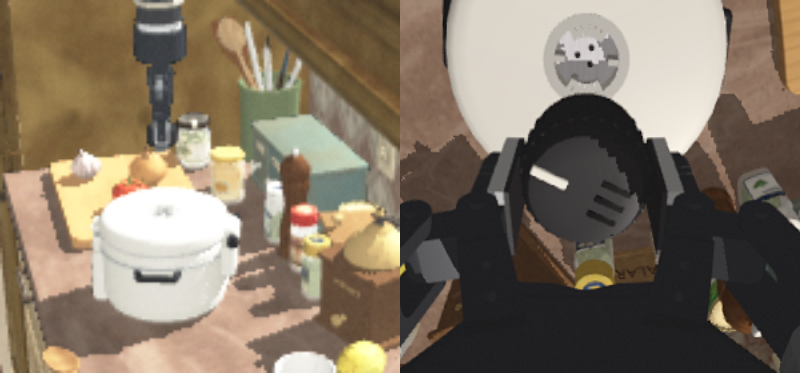

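The side view shows the lid shut with the empty seat at (165,210), and the cap at (160,135) in the gripper, about 11 cm above it. The wrist view shows the cap gripped at (585,170) with the open seat at (587,62).

```bash
python3 -c "
from rig import *
print(sign_off())"
```

```text
the job is handed in; nothing more can be done
None
```

The lid is snapped shut and the cap is off: it turned 1.22 rad counter-clockwise and is held in the gripper about 11 cm above the lid; I turned it only that way, because it gave on the first try. The job is handed in.

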